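# Press a spun cup home on the height gauge

## Task

Check the height of the flanged copper cup: pick it up, set it mouth down over the sprung pad in the middle of the height gauge, and press it down until its flange sits flat on the gauge's steel ring. Finish while still holding it pressed firmly against the ring, without leaning on it hard, so that the pointer can be read: do not let go. Leave the cup without a flange, the shallow dish and the steel former where they are.

Things in the scene. Friction and masses are not known exactly. Their poses are not given: they have to be found in the camera images.
- cup: spun copper cup, mouth down on the bench: straight round body of outer dia 56 mm, closed on top, with a flat flange of dia 90 mm and 3 mm thick round its mouth. 43 mm high overall, inside dia 50 mm, inside depth 40 mm, about 0.3 kg. The only piece both tall and flanged. Origin: centre of its underside (the flange's lower face, at the mouth); z up along its axis.
- gauge: height gauge fixed to the bench: green base plate 150 x 150 x 12 mm, four posts carrying a flat steel ring, and a round sprung pad rising through the ring. A scale plate 34 mm wide, 72 mm high stands 66 mm from the axis on the gauge's own +x side: close the fingers along the gauge's y to clear it. Origin: centre of the base's underside, on the pad's axis; z up.
- stop_ring: the gauge's flat steel ring, the hard stop on which the cup's flange must rest; outer dia 100, opening dia 62, 8 mm thick. Origin: centre of its underside, 42 mm above the bench; its upper face is 50 mm above the bench.
- plunger (a joint): travel of the sprung pad, m: 0 = up at rest, grows as it is pressed down, end of travel 0.014. The cup's flange meets the ring at about 0.014. The spring pushes up with about 6 N at rest and about 12 N at the stop; the cup's own weight does not move it.
- pad_top (a point): centre of the top of the sprung pad: 104 mm above the bench at rest. The pad is a plain steel cylinder of dia 42 mm with a tapered top (flat top of dia 26 mm, taper 10 mm high); it fits inside the cup's 50 mm bore and touches the inside of the cup's top when the flange is 14 mm above the ring.
- plain_cup: straight copper cup WITHOUT a flange, same body as the flanged cup (dia 56, 43 high), mouth down on the bench; leave alone. Origin: centre of its underside
- dish: shallow copper dish, body dia 68, only 16 high, with a 90 mm flange, mouth down on the bench; leave alone. Origin: centre of its underside
- former: solid turned steel former, dia 90 at the foot tapering to dia 52, 78 high; leave alone. Origin: centre of its underside
Mind the look-alikes: they are no part of the job. Leave any blue, pink or yellow look-alike of the cup alone.

How it is judged (in metres and radians):
On the way:
1. the flanged cup is lifted off the bench (height (world z) of cup above 0.03 m), for 0.1 s.
At the end, for the whole second after the job is handed in: The cup is mouth down over the pad (axis within 8 mm of the ring's, tilted less than 0.06 rad), its flange on the ring (within 2.5 mm) pressing on it with 2 to 45 N, the plunger pressed at least 12 of its 14 mm by the cup, and the fingers still holding it down, at rest, when the program has ended (value of joint plunger above 0.012 m and contact force between cup and stop_ring between 2 and 45 N and contact force between the fingers and cup above 4 N and horizontal distance between cup and stop_ring below 0.008 m and angle between cup's own z axis and vertical below 0.06 rad and z of cup in the frame of stop_ring between 0.006 and 0.0105 m and linear speed of cup below 0.01 m/s); the arm keeps its last pose, push and grip.
It fails at once if the plain cup, the dish or the former is moved by more than 25 mm (distance of any of plain_cup, dish, former from where it was at the start of the episode above 0.025 m).
It fails at once if the cup is forced against the ring with more than 80 N (contact force between cup and stop_ring above 80 N).
It also fails if it takes over 42 s, if anything falls off the work surface, if the arm or the gripper's body presses on something with over 40 N, if the wrist force passes 120 N, or if a joint passes its speed limit or range.

## Robot

A 6-joint arm with a two-finger parallel gripper is mounted at the origin on the work surface. World frame = base frame: x ahead of the robot, y to its left, z up, the work surface at z = 0. Lengths are in m, angles in degrees, forces in N, time in s.
With the tool pointing down it reaches from about 0.35 to 0.875 m from the base axis. Payload 4.2 kg.
Tool frame: the origin (TCP) lies on the centre line of the jaws, within the pads' length; the fingertips stand 25 mm ahead of it and the grasp point (between the pads) lies 6 mm ahead of it (finger_overhang is the distance from the TCP to the fingertips, in m); z points along the fingers, y is the line along which they close (so a half turn about z gives the same grasp; the last joint's range is limited). The gripper opens to 87 mm and grips with 3 to 60 N. Pads are 19 mm wide; open, the fingers measure 117 mm over their backs; the gripper's body (75 mm by 190 mm) begins 51 mm behind the grasp point.
Start: joints at [-51.073, 22.042, 0.453, 0, -68.411, -14.817], TCP at [0.255, -0.57, 0.248] pointing down, gripper open.
Joint ranges: [-179.83, 179.83], [-69.29, 118.12], [-61.27, 80.66], [-181.25, 117.63], [-171.15, -9.14], [-177.46, 177.46]. Speed limits (degrees/s): [159.86, 159.86, 180, 180, 180, 180].

## Interface

Orientations are given as a 3x3 rotation matrix whose columns are the frame's x, y, z axes.
In Python, from station import sense, capture, finish_job, spot_in, tip_of, finger_overhang gives the robot as it stands. The module is installed in compiled form; this text tells all that it offers.
- The arm moves only by the tool servo_tool, never from a script. Its arguments are lists of equal length, an entry for each row: "slide": the shift along the tool's x, y, z in m, a list of three; "spin": the turn about the tool's z in degrees; "grip": the closure, from 0 (fully open) to 1 (shut). A call has exactly 5 rows; each row is the pose to reach, as a shift and turn from the pose commanded when the call began, along the tool's axes at that moment; what a row does not reach only later rows make up. A row lasts 1/12 s, in which the tool goes at most 41.7 mm and 7.16 degrees, less where a joint would pass 70% of its speed; a pose out of reach is approached as far as the arm can. A call with a gripper value outside its range is refused whole. The fingers move at their own pace and stop on an object; the grip force is fixed at half the most. Time passes only in rows, so rows that repeat a pose let the fingers close, or fill a call up. It gives the time, the measured TCP pose, the force, the opening and the grip force at its end, in the units of the state.
- sense(): the state, without advancing time (a new reading comes with each control period).
- capture(name): name is "scene" or "top" or "wrist"; returns a dict with "pixels" (400x640x3 uint8, blue, green, red), "depth" (400x640 float32, m along the optical axis (not along the pixel's ray), 0 where there is no reading), "fx", "fy", "cx", "cy" (pixels), "R" (3x3) and "t" (3): a world point X has camera coordinates R X + t; the wrist camera has in their place "hand_eye" (4x4, takes a point from camera to tool coordinates, whose origin is the TCP and whose axes are the flange's). Camera axes: x right, y down, z forward; pixel columns grow to the right and rows downward; lengths in m; the calibration is good to about 2 mm. A picture is of the moment at which its call begins: read the wrist's pose just before it.
- finish_job(): hands the job in; it is judged then, once.
Trained networks look in the newest picture that a camera, given by its name, has taken for a name from the list of things; names that differ only in an ending like _2 or _b are one class to them, and where a whole thing is asked for, a point or a joint stands for the part that bears it (a point fixed in the world has none). Each returns a list of dicts, best first, with "conf" (0 to 1); they miss things now and then, are a little off and sometimes report something else, mostly with a low value. They report only what shows in the picture. A call takes as long as a camera call. They do not tell look-alikes from the thing itself.
- spot_in(thing, camera): "point" ([x, y, z] in m, in world coordinates, good to about 4 mm: the middle of the surface that is visible of it).
- tip_of(thing, camera): "point" ([x, y, z] in m, in world coordinates, good to about 4 mm: a listed point, or the origin of a listed thing).
The state is a dict: "time_s": time; "joints": joint angles; "joint_velocities": joint speeds; "effort": joint torques, N m; "tcp_pos": TCP position; "ee_rot": TCP orientation; "wrist_force": force on the tool from outside, world axes, zero at the start; "moment": the same for the moment, N m; "gripper_width": opening from 0.0 (shut) to 1.0 (fully open); "gripper_force": force on a finger pad.
Only numpy, scipy, OpenCV 4.12 (cv2) and the standard library are available. Lean on these libraries where they do the work, as an engineer would, in place of code of your own. Each camera call takes 0.05 s, during which the arm holds its last target. There are 200 camera calls.

## Working session

There is one attempt and no reset: what is moved stays moved. The work goes in short steps, Python scripts to look and compute and a tool call to move; the robot and the scene stay as the last step left them, time stands still between calls to the robot, and variables do not carry over. Pictures are saved under pics/ and viewed, at most 10 in all, crops included, and the job is handed in when it is done.

Besides the shell and the picture viewer there is one more tool, called after ">>>" as name([rows], argument=value, ...), one row to a line, values as JSON. servo_tool: Moves the arm, as the interface text tells. Its arguments: {"type":"object","properties":{"slide":{"type":"array"},"spin":{"type":"array"},"grip":{"type":"array"}},"required":["slide","spin","grip"]}

```bash
mkdir -p pics
cat > h.py <<'E'
import numpy as np, cv2
from station import *
def world(c,u,v):
    d=float(np.median([x for x in c["depth"][v-1:v+2,u-1:u+2].ravel() if x>0] or [0]))
    p=np.array([(u-c["cx"])/c["fx"]*d,(v-c["cy"])/c["fy"]*d,d])
    return np.array(c["R"]).T@(p-np.array(c["t"]))
def cloud(c):
    d=c["depth"]; v,u=np.indices(d.shape)
    p=np.stack([(u-c["cx"])/c["fx"]*d,(v-c["cy"])/c["fy"]*d,d],-1)
    return (p-np.array(c["t"]))@np.array(c["R"])
E
python3 - <<'E'
from h import *
np.set_printoptions(precision=4,suppress=True)
ims=[]
for cam in("scene","top"):
    c=capture(cam); ims.append(c["pixels"]); cv2.imwrite(f"pics/{cam}0.png",c["pixels"])
    np.savez(f"{cam}.npz",**c)
    for t in("cup","plain_cup","dish","former","gauge","stop_ring","pad_top"):
        for f in(spot_in,tip_of):
            for r in f(t,cam)[:4]:
                X=np.array(c["R"])@np.array(r["point"])+np.array(c["t"]); 
                print(cam,t,f.__name__,np.round(r["point"],3),round(r["conf"],2),int(c["fx"]*X[0]/X[2]+c["cx"]),int(c["fy"]*X[1]/X[2]+c["cy"]))
s=sense(); print(s["time_s"],s["tcp_pos"],s["ee_rot"],s["wrist_force"])
E
```

```text
scene cup call [0.533 0.412 0.017] 0.94 444 189
scene cup call [0.63  0.164 0.02 ] 0.88 383 227
scene cup call [0.298 0.266 0.019] 0.71 378 150
scene cup call [0.333 0.139 0.02 ] 0.65 348 163
scene cup call [ 0.523  0.421 -0.003] 0.91 443 190
scene cup call [ 0.318  0.151 -0.001] 0.84 349 164
scene cup call [0.284 0.274 0.001] 0.67 379 151
scene cup call [0.778 0.184 0.001] 0.66 407 269
scene plain_cup call [0.452 0.102 0.047] 0.76 347 184
scene plain_cup call [0.437 0.105 0.   ] 0.66 347 190
scene dish call [0.448 0.276 0.016] 0.57 396 179
scene dish call [ 0.439  0.283 -0.001] 0.89 396 180
scene former call [ 0.407 -0.372  0.037] 0.87 202 206
scene former call [0.628 0.164 0.02 ] 0.16 383 227
scene former call [ 0.388 -0.374 -0.003] 0.66 203 210
scene gauge call [ 0.569 -0.115  0.013] 0.97 291 233
scene gauge call [ 0.551 -0.111  0.001] 0.86 292 230
scene stop_ring call [ 0.565 -0.116  0.053] 0.86 290 224
scene stop_ring call [ 0.55  -0.114  0.044] 0.85 290 222
scene pad_top call [ 0.57  -0.115  0.012] 0.59 291 234
scene pad_top call [ 0.563 -0.114  0.09 ] 0.5 289 216
scene pad_top
[... 425 characters left out ...]
 plain_cup call [0.443 0.104 0.043] 0.57 279 240
top plain_cup call [ 0.439  0.106 -0.001] 0.64 280 241
top dish call [0.434 0.278 0.018] 0.81 212 245
top dish call [0.438 0.281 0.   ] 0.87 213 243
top former call [ 0.39  -0.366  0.047] 0.56 470 257
top former call [ 0.388 -0.377 -0.   ] 0.74 468 257
top gauge call [ 0.545 -0.108  0.016] 0.6 362 198
top gauge call [ 0.548 -0.111  0.005] 0.83 363 197
top stop_ring call [ 0.545 -0.11   0.055] 0.68 364 197
top stop_ring call [ 0.549 -0.111  0.047] 0.58 364 196
top pad_top call [ 0.541 -0.11   0.101] 0.82 366 197
1.5 [ 0.2553 -0.5705  0.2475] [[-0.9128 -0.4085 -0.    ]
 [-0.4085  0.9128  0.    ]
 [-0.      0.     -1.    ]] [0.2736 0.3774 1.097 ]
```

View pics/scene0.png

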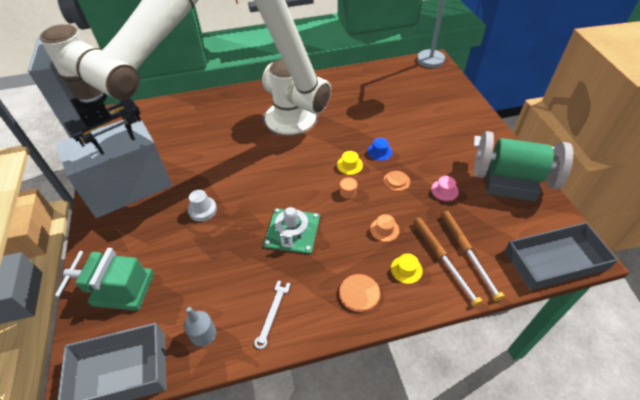

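View pics/top0.png

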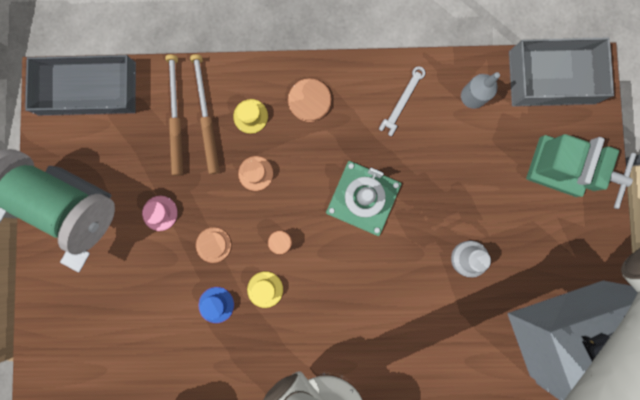

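The scene view shows the flanged copper cup at about (385,228), the plain cup at (348,187), the dish at (397,180), the gauge at (292,228) and the former at (201,206). In the top view, the copper candidates are (256,174), tall and flanged; (280,241), no flange; (213,245), the shallow dish; and (309,100), a flat disc. The yellow, blue and pink cups are look-alikes. (256,174) fits the description, so I'll confirm it in a crop and measure it.

Run:
```python
from h import *
np.set_printoptions(precision=4,suppress=True)
crops=[]
C={k:dict(np.load(k+".npz")) for k in("scene","top")}
def crop(c,u,v,w=50):return cv2.resize(c["pixels"][v-w:v+w,u-w:u+w],(400,400),interpolation=cv2.INTER_CUBIC)
cv2.imwrite("pics/crop.png",np.hstack([crop(C["scene"],385,215),crop(C["top"],256,190)]))
for k,c in C.items():
    P=cloud(c); ok=c["depth"]>0
    def sel(x,y,r,z0,z1): return ok&(np.hypot(P[...,0]-x,P[...,1]-y)<r)&(P[...,2]>z0)&(P[...,2]<z1)
    for n,(x,y,r,z0,z1) in dict(bench=(.62,.05,.03,-.02,.02),cuptop=(.62,.168,.06,.036,.06),ring=(.549,-.111,.056,.044,.056),pad=(.549,-.111,.03,.095,.12),plate=(.549,-.111,.1,.056,.09)).items():
        m=sel(x,y,r,z0,z1); q=P[m]
        if not len(q): print(k,n,0);continue
        e=cv2.minEnclosingCircle(q[:,:2].astype(np.float32))
        print(k,n,m.sum(),"med",np.median(q,0),"circ",np.round(e[0],4),round(e[1],4))
    # flange circle: copper/any above 1.5mm
    m=sel(.62,.168,.06,.0015,.06)&(c["pixels"][...,2]>170)
    e=cv2.minEnclosingCircle(P[m][:,:2].astype(np.float32)); print(k,"flange",e)
    b=c["pixels"].astype(int); g=(b[...,1]>b[...,2]+15)&sel(.549,-.111,.13,.004,.02)
    r=cv2.minAreaRect(P[g][:,:2].astype(np.float32)); print(k,"base",r)
    m=sel(.549,-.111,.1,.056,.09)&(np.hypot(P[...,0]-.549,P[...,1]+.111)>.055); q=P[m]
    print(k,"plate",len(q),q.mean(0) if len(q) else 0)
```

```text
scene bench 240 med [ 0.6207  0.0494 -0.0001] circ [0.6204 0.0498] 0.0298
scene cuptop 227 med [0.6251 0.1674 0.0428] circ [0.6225 0.168 ] 0.0297
scene ring 368 med [ 0.5655 -0.1145  0.0497] circ [ 0.5513 -0.1119] 0.0504
scene pad 109 med [ 0.5551 -0.1127  0.1019] circ [ 0.554  -0.1118] 0.02
scene plate 141 med [ 0.5693 -0.1228  0.0694] circ [ 0.5816 -0.1203] 0.0426
scene flange ((0.6158799529075623, 0.17191387712955475), 0.053242940455675125)
scene base ((0.5513705015182495, -0.11216261982917786), (0.1505851298570633, 0.15187065303325653), 65.31463623046875)
scene plate 45 [ 0.6114 -0.1398  0.0658]
top bench 408 med [ 0.6202  0.0497 -0.0008] circ [0.6199 0.05  ] 0.03
top cuptop 384 med [0.6194 0.1688 0.0422] circ [0.6195 0.1689] 0.0283
top ring 770 med [ 0.5458 -0.1104  0.0491] circ [ 0.5473 -0.1114] 0.0501
top pad 203 med [ 0.5471 -0.1105  0.1014] circ [ 0.5467 -0.1105] 0.0202
top plate 66 med [ 0.601  -0.1283  0.0701] circ [ 0.5705 -0.1227] 0.0469
top flange ((0.6202318072319031, 0.16942410171031952), 0.0455908477306366)
top base ((0.5474288463592529, -0.1113518700003624), (0.1495964080095291, 0.14948105812072754), 65.16849517822266)
top plate 38 [ 0.6067 -0.1384  0.0675]
```

View pics/crop.png

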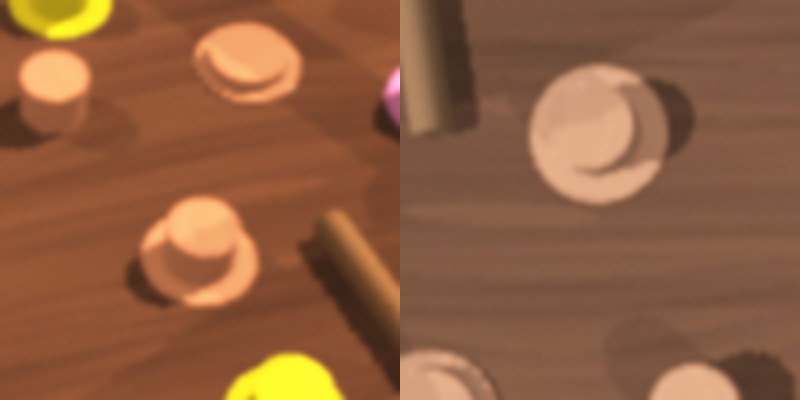

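The crop shows the tall, flanged copper cup at scene (385,228) and top (256,174). The shallow dish and the flangeless cup are clearly different.

Measured positions:

| Item | Position (m) | Yaw or height |
|---|---|---|
| Cup | (0.621, 0.168) | top at 0.043 |
| Gauge | (0.549, -0.1115) | yaw about -25° |
| Ring | as gauge | 0.050 |
| Pad | as gauge | about 0.102 |

These heights agree with the text, so I'll move.

>>> servo_tool([
  [-0.031,0.0255,0],
  [-0.062,0.051,0],
  [-0.093,0.0765,0],
  [-0.124,0.102,0],
  [-0.155,0.1275,0],
], spin=[5,10,15,20,25], grip=[0,0,0,0,0])

```text
time_s: 1.92
tcp_pos: [0.3451, -0.3892, 0.2477]
ee_rot: [[-1.0, 0.02, 0.0], [0.02, 1.0, -0.0], [-0.0, -0.0, -1.0]]
wrist_force: [0.6, -1.2, 0.4]
gripper_width: 0.998
gripper_force: 0.0
```

```bash
cat > go.py <<'E'
import sys
from h import *
np.set_printoptions(precision=4,suppress=True)
s=sense(); R=np.array(s["ee_rot"]); t=np.array([float(a) for a in sys.argv[1:4]])
y=np.degrees(np.arctan2(R[1,1],R[0,1]))
print(s["time_s"],np.array(s["tcp_pos"]),"slide",R.T@(t-s["tcp_pos"]),"spin",((y-65+90)%180)-90,"j6",s["joints"],"F",s["wrist_force"],"w",s["gripper_width"],s["gripper_force"])
print(R)
E
python3 go.py .621 .168 .2475
```

```text
1.9167 [ 0.3451 -0.3892  0.2477] slide [-0.2644  0.5627  0.0001] spin 23.82896451990591 j6 [-30.541   11.801  -14.126    0.0036 -64.0485 -60.6316] F [ 0.6336 -1.1693  0.3709] w 0.9980169475543076 0.0
[[-0.9998  0.0204  0.0003]
 [ 0.0204  0.9998 -0.0003]
 [-0.0003 -0.0003 -1.    ]]
```

>>> servo_tool([
  [-0.0174,0.037,0],
  [-0.0348,0.074,0],
  [-0.0522,0.111,0],
  [-0.0696,0.148,0],
  [-0.087,0.185,0],
], spin=[5,10,15,20,24], grip=[0,0,0,0,0])

```text
time_s: 2.33
tcp_pos: [0.4351, -0.2052, 0.248]
ee_rot: [[-0.905, 0.424, 0.001], [0.424, 0.905, -0.0], [-0.001, 0.0, -1.0]]
wrist_force: [0.5, -0.7, -0.2]
gripper_width: 0.999
gripper_force: 0.0
```

```bash
python3 go.py .621 .168 .15
```

```text
2.3333 [ 0.4351 -0.2052  0.248 ] slide [-0.0098  0.4168  0.0981] spin -0.11591007303842105 j6 [  -5.8488    7.8544  -19.0325    0.0063  -63.0533 -109.27  ] F [ 0.5049 -0.7098 -0.1646] w 0.9989233851259054 0.0
[[-0.9055  0.4245  0.001 ]
 [ 0.4245  0.9055 -0.0002]
 [-0.001   0.0003 -1.    ]]
```

>>> servo_tool([
  [-0.001,0.04,0],
  [-0.002,0.08,0],
  [-0.003,0.12,0],
  [-0.004,0.16,0],
  [-0.005,0.2,0],
], spin=[0,0,0,0,0], grip=[0,0,0,0,0])

```text
time_s: 2.75
tcp_pos: [0.5238, -0.0258, 0.248]
ee_rot: [[-0.907, 0.42, 0.001], [0.42, 0.907, 0.0], [-0.001, 0.0, -1.0]]
wrist_force: [-0.2, -1.4, 0.8]
gripper_width: 1.001
gripper_force: 0.0
```

>>> servo_tool([
  [-0.001,0.038,0.01],
  [-0.002,0.076,0.02],
  [-0.003,0.114,0.03],
  [-0.004,0.152,0.04],
  [-0.005,0.19,0.05],
], spin=[0,0,0,0,0], grip=[0,0,0,0,0])

```text
time_s: 3.17
tcp_pos: [0.6083, 0.1444, 0.1972]
ee_rot: [[-0.907, 0.42, 0.0], [0.42, 0.907, 0.0], [-0.0, 0.0, -1.0]]
wrist_force: [0.6, 0.3, 0.1]
gripper_width: 1.001
gripper_force: 0.0
```

>>> servo_tool([
  [0,0.013,0.015],
  [0,0.026,0.03],
  [0,0.027,0.04],
  [0,0.027,0.04],
  [0,0.027,0.04],
], spin=[0,0,0,0,0], grip=[0,0,0,0,0])

```text
time_s: 3.58
tcp_pos: [0.6187, 0.1662, 0.1572]
ee_rot: [[-0.907, 0.421, -0.001], [0.421, 0.907, -0.001], [0.001, -0.002, -1.0]]
wrist_force: [1.3, 0.4, 0.2]
gripper_width: 0.994
gripper_force: 0.0
```

```bash
python3 go.py .621 .168 .03
cat > w.py <<'E'
from h import *
np.set_printoptions(precision=4,suppress=True)
s=sense(); c=capture("wrist"); import time
cv2.imwrite("pics/wrist%d.png"%int(s["time_s"]*100),c["pixels"])
d=c["depth"]; v,u=np.indices(d.shape); H=np.array(c["hand_eye"])
p=np.stack([(u-c["cx"])/c["fx"]*d,(v-c["cy"])/c["fy"]*d,d],-1)
P=(p@H[:3,:3].T+H[:3,3])@np.array(s["ee_rot"]).T+np.array(s["tcp_pos"])
ok=d>0
E
python3 - <<'E'
from w import *
m=ok&(np.hypot(P[...,0]-.621,P[...,1]-.168)<.055)&(P[...,2]<.06)
for n,a,b in(("top",.038,.047),("flange",.0015,.006),("bench",-.01,.0012)):
    q=P[m&(P[...,2]>a)&(P[...,2]<b)]
    if len(q): print(n,len(q),np.median(q,0),cv2.minEnclosingCircle(q[:,:2].astype(np.float32)))
for f in (spot_in,tip_of): print(f("cup","wrist")[:2])
E
ls pics
```

```text
3.5833 [0.6187 0.1662 0.1572] slide [-0.0014  0.0028  0.1272] spin 0.10154837153557139 j6 [  29.4838   27.6718   -4.1312    0.0168  -58.2969 -144.3911] F [1.3462 0.4481 0.1911] w 0.9942904065579052 0.0
[[-0.9071  0.421  -0.0014]
 [ 0.421   0.9071 -0.0011]
 [ 0.0008 -0.0016 -1.    ]]
top 2798 [0.6202 0.1707 0.043 ] ((0.6214714646339417, 0.1702844798564911), 0.028076352551579475)
flange 2450 [0.6022 0.1818 0.003 ] ((0.6206375360488892, 0.16783972084522247), 0.0545007549226284)
bench 2624 [ 0.6092  0.1644 -0.    ] ((0.6209238171577454, 0.16804330050945282), 0.05507376044988632)
[{'point': [0.7634, 0.1792, 0.0451], 'conf': 0.9}, {'point': [0.5502, 0.4032, 0.0023], 'conf': 0.89}]
[{'point': [0.7708, 0.1794, 0.0035], 'conf': 0.98}, {'point': [0.6237, 0.1679, 0.0011], 'conf': 0.6}]
crop.png
scene0.png
top0.png
wrist358.png
```

The wrist view puts the cup at (0.621, 0.170) with its top at 0.043, which agrees with the other cameras. I'll descend and grasp.

>>> servo_tool([
  [0,0.004,0.03],
  [0,0.004,0.06],
  [0,0.004,0.085],
  [0,0.004,0.107],
  [0,0.004,0.115],
], spin=[0,0,0,0,0], grip=[0,0,0,0,0])

```text
time_s: 4.15
tcp_pos: [0.6193, 0.1692, 0.0403]
ee_rot: [[-0.906, 0.422, -0.004], [0.422, 0.906, -0.001], [0.003, -0.003, -1.0]]
wrist_force: [-0.3, -0.8, -0.8]
gripper_width: 1.0
gripper_force: 0.0
```

>>> servo_tool([
  [0,0,0.006],
  [0,0,0.011],
  [0,0,0.011],
  [0,0,0.011],
  [0,0,0.011],
], spin=[0,0,0,0,0], grip=[0,0,0,0.5,0.6])

```text
time_s: 4.57
tcp_pos: [0.6216, 0.1709, 0.033]
ee_rot: [[-0.907, 0.421, 0.002], [0.421, 0.907, 0.001], [-0.002, 0.002, -1.0]]
wrist_force: [-0.3, -1.2, 0.1]
gripper_width: 0.919
gripper_force: 0.0
```

>>> servo_tool([
  [0,0,0],
  [0,0,0],
  [0,0,0],
  [0,0,0],
  [0,0,0],
], spin=[0,0,0,0,0], grip=[0.8,1,1,1,1])

```text
time_s: 4.98
tcp_pos: [0.6209, 0.1706, 0.0319]
ee_rot: [[-0.907, 0.421, 0.0], [0.421, 0.907, 0.0], [-0.0, 0.0, -1.0]]
wrist_force: [-0.8, -0.2, 2.2]
gripper_width: 0.64
gripper_force: 30.0
```

Gripped: the opening is 56 mm and the force 30 N. I'll lift straight up.

>>> servo_tool([
  [0,0,-0.015],
  [0,0,-0.045],
  [0,0,-0.08],
  [0,0,-0.115],
  [0,0,-0.13],
], spin=[0,0,0,0,0], grip=[1,1,1,1,1])

```text
time_s: 5.4
tcp_pos: [0.6226, 0.1712, 0.1663]
ee_rot: [[-0.907, 0.42, 0.007], [0.42, 0.907, 0.002], [-0.005, 0.005, -1.0]]
wrist_force: [1.6, 1.5, -1.5]
gripper_width: 0.637
gripper_force: 30.0
```

>>> servo_tool([
  [0,-0.02,0],
  [0,-0.055,0],
  [0,-0.09,0],
  [0,-0.125,0],
  [0,-0.16,0],
], spin=[0,0,0,0,0], grip=[1,1,1,1,1])

```text
time_s: 5.82
tcp_pos: [0.5518, 0.0242, 0.1607]
ee_rot: [[-0.907, 0.421, -0.002], [0.421, 0.907, -0.0], [0.002, -0.001, -1.0]]
wrist_force: [0.4, -1.2, -2.8]
gripper_width: 0.64
gripper_force: 30.0
```

```bash
python3 go.py .5485 -.1115 .162
python3 - <<'E'
from w import *
# cup as seen in the hand: points in tool frame
R=np.array(s["ee_rot"]);T=(P-np.array(s["tcp_pos"]))@R
m=ok&(np.hypot(T[...,0],T[...,1])<.07)&(T[...,2]>-.03)&(T[...,2]<.05)
h,e=np.histogram(T[m][:,2],bins=40,range=(-.03,.05));print([(round(a,3),b) for a,b in zip(e,h) if b>20])
E
```

```text
5.8167 [0.5518 0.0242 0.1607] slide [-0.0541 -0.1245 -0.0013] spin 0.1252284377720514 j6 [  19.3085   19.6408  -16.7679   -0.0399  -53.6935 -134.1597] F [ 0.3504 -1.1553 -2.8022] w 0.6402910201042508 30.001168379782968
[[-0.9072  0.4206 -0.0019]
 [ 0.4206  0.9072 -0.0001]
 [ 0.0017 -0.0008 -1.    ]]
[(np.float64(-0.03), np.int64(73)), (np.float64(-0.028), np.int64(50)), (np.float64(-0.026), np.int64(206)), (np.float64(-0.024), np.int64(188)), (np.float64(-0.022), np.int64(140)), (np.float64(-0.02), np.int64(154)), (np.float64(-0.018), np.int64(157)), (np.float64(-0.016), np.int64(132)), (np.float64(-0.014), np.int64(436)), (np.float64(-0.012), np.int64(5158)), (np.float64(-0.01), np.int64(387)), (np.float64(-0.008), np.int64(260)), (np.float64(-0.006), np.int64(241)), (np.float64(-0.004), np.int64(244)), (np.float64(-0.002), np.int64(241)), (np.float64(0.0), np.int64(218)), (np.float64(0.002), np.int64(189)), (np.float64(0.004), np.int64(208)), (np.float64(0.006), np.int64(190)), (np.float64(0.008), np.int64(165)), (np.float64(0.01), np.int64(172)), (np.float64(0.012), np.int64(170)), (np.float64(0.014), np.int64(150)), (np.float64(0.016), np.int64(153)), (np.float64(0.018), np.int64(147)), (np.float64(0.02), np.int64(141)), (np.float64(0.022), np.int64(145)), (np.float64(0.024), np.int64(109)), (np.float64(0.026), np.int64(403)), (np.float64(0.028), np.int64(3995)), (np.float64(0.03), np.int64(199))]
```

>>> servo_tool([
  [-0.01,-0.02,-0.005],
  [-0.02,-0.044,-0.01],
  [-0.03,-0.067,-0.01],
  [-0.034,-0.076,-0.01],
  [-0.034,-0.076,-0.01],
], spin=[0,0,0,0,0], grip=[1,1,1,1,1])

```text
time_s: 6.28
tcp_pos: [0.5515, -0.0596, 0.1708]
ee_rot: [[-0.906, 0.424, -0.002], [0.424, 0.906, 0.0], [0.002, -0.001, -1.0]]
wrist_force: [0.4, -0.2, -1.7]
gripper_width: 0.641
gripper_force: 30.0
```

```bash
python3 go.py .5485 -.1115 .162
python3 - <<'E'
from w import *
R=np.array(s["ee_rot"]);T=(P-np.array(s["tcp_pos"]))@R
b=c["pixels"].astype(int)
for n,a,z,rr in(("top",-.0135,-.009,.04),("flange",.026,.031,.06)):
    q=T[ok&(np.hypot(T[...,0],T[...,1])<rr)&(T[...,2]>a)&(T[...,2]<z)]
    print(n,len(q),np.median(q,0),cv2.minEnclosingCircle(q[:,:2].astype(np.float32)))
m=ok&(np.hypot(P[...,0]-.5485,P[...,1]+.1115)<.07)
for n,a,z,rr in(("pad",.095,.11,.03),("ring",.046,.053,.056)):
    q=P[m&(P[...,2]>a)&(P[...,2]<z)]
    if len(q): print(n,len(q),np.median(q,0),cv2.minEnclosingCircle(q[:,:2].astype(np.float32)))
for t in("pad_top","stop_ring"): print(t,tip_of(t,"wrist")[:2])
E
ls pics
```

```text
6.2833 [ 0.5515 -0.0596  0.1708] slide [-0.0193 -0.0482  0.0088] spin -0.08435580521397412 j6 [  10.561    19.2252  -15.7253   -0.027   -55.1497 -125.63  ] F [ 0.3709 -0.1629 -1.6528] w 0.6413196828481195 29.999554756632502
[[-0.9057  0.424  -0.0018]
 [ 0.424   0.9057  0.0001]
 [ 0.0016 -0.0007 -1.    ]]
top 5819 [ 0.0092  0.0003 -0.0111] ((0.009771143086254597, -7.877290045144036e-05), 0.038452014327049255)
flange 4598 [0.0271 0.0003 0.0289] ((0.0020591560751199722, -3.958120942115784e-06), 0.04460931941866875)
pad 353 [ 0.5383 -0.1189  0.1006] ((0.5419566631317139, -0.11850054562091827), 0.01680023968219757)
ring 2211 [ 0.5174 -0.1226  0.05  ] ((0.5466228127479553, -0.11153672635555267), 0.049599140882492065)
pad_top [{'point': [0.5503, -0.11, 0.1067], 'conf': 0.88}]
stop_ring []
crop.png
scene0.png
top0.png
wrist358.png
wrist581.png
wrist628.png
```

>>> servo_tool([
  [-0.006,-0.015,0],
  [-0.013,-0.031,0],
  [-0.0205,-0.0485,0],
  [-0.0205,-0.0485,0],
  [-0.0205,-0.0485,0.005],
], spin=[0,0,0,0,0], grip=[1,1,1,1,1])

```text
time_s: 6.85
tcp_pos: [0.5513, -0.11, 0.167]
ee_rot: [[-0.907, 0.421, 0.002], [0.421, 0.907, 0.0], [-0.002, 0.001, -1.0]]
wrist_force: [0.2, -0.2, -2.8]
gripper_width: 0.639
gripper_force: 30.0
```

```bash
python3 go.py .5494 -.1121 .082
python3 - <<'E'
from w import *
R=np.array(s["ee_rot"]);T=(P-np.array(s["tcp_pos"]))@R
q=T[ok&(np.hypot(T[...,0],T[...,1])<.06)&(T[...,2]>.026)&(T[...,2]<.031)]
cc=cv2.minEnclosingCircle(q[:,:2].astype(np.float32));print("flange",cc,R@np.r_[cc[0],.0317]+s["tcp_pos"])
c=capture("scene");cv2.imwrite("pics/s1.png",cv2.resize(c["pixels"][150:270,220:380],(800,600)))
E
```

```text
6.85 [ 0.5513 -0.11    0.167 ] slide [ 0.001  -0.0027  0.085 ] spin 0.11294945385206745 j6 [   5.2279   20.0347  -15.1122    0.0046  -54.7445 -120.1176] F [ 0.1691 -0.1733 -2.7883] w 0.6394677849069735 29.999989571009642
[[-0.9071  0.4208  0.0019]
 [ 0.4208  0.9071  0.0001]
 [-0.0017  0.0009 -1.    ]]
flange ((0.0020078904926776886, 7.072277367115021e-05), 0.044649552553892136) [ 0.5496 -0.1091  0.1353]
```

View pics/s1.png

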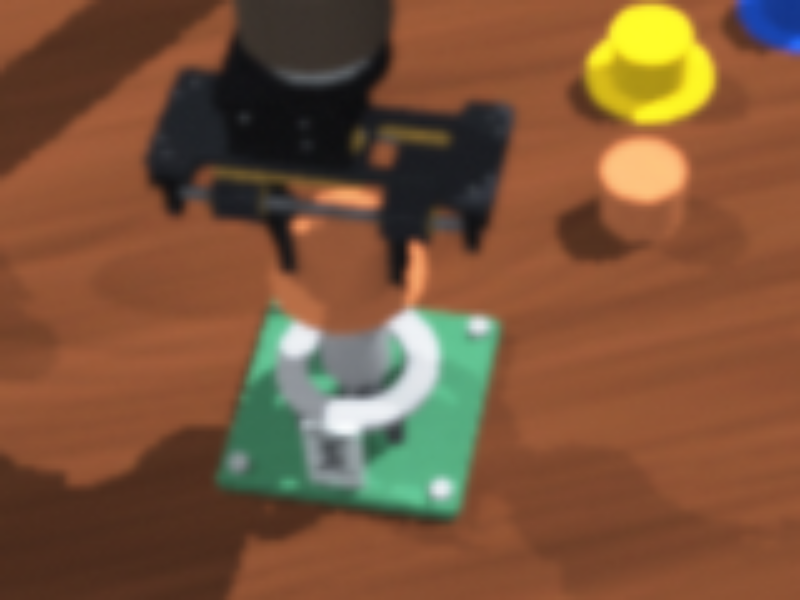

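The crop shows the cup held level above the pad at (355,350). The fingers close clear of the scale plate at (335,450). I'll lower it in stages.

>>> servo_tool([
  [0,-0.001,0.01],
  [0,-0.001,0.02],
  [0,-0.001,0.025],
  [0,-0.001,0.025],
  [0,-0.001,0.025],
], spin=[0,0,0,0,0], grip=[1,1,1,1,1])

```text
time_s: 7.37
tcp_pos: [0.5499, -0.1112, 0.1408]
ee_rot: [[-0.907, 0.42, -0.002], [0.42, 0.907, -0.0], [0.001, -0.001, -1.0]]
wrist_force: [0.1, 0.5, -2.9]
gripper_width: 0.643
gripper_force: 30.0
```

```bash
python3 go.py .5494 -.1121 .082
```

```text
7.3667 [ 0.5499 -0.1112  0.1408] slide [-0.     -0.001   0.0588] spin 0.13589814141819545 j6 [   5.1203   21.6776  -16.9512    0.0093  -51.4591 -119.9902] F [ 0.1261  0.4932 -2.8647] w 0.6429932891505782 29.999983613278204
[[-0.9073  0.4205 -0.0015]
 [ 0.4205  0.9073 -0.0003]
 [ 0.0013 -0.0009 -1.    ]]
```

>>> servo_tool([
  [0,-0.001,0.008],
  [0,-0.001,0.017],
  [0,-0.001,0.026],
  [0,-0.001,0.033],
  [0,-0.001,0.037],
], spin=[0,0,0,0,0], grip=[1,1,1,1,1])

```text
time_s: 7.78
tcp_pos: [0.5489, -0.1123, 0.1029]
ee_rot: [[-0.907, 0.421, -0.003], [0.421, 0.907, 0.0], [0.002, -0.001, -1.0]]
wrist_force: [-0.3, 0.4, -3.1]
gripper_width: 0.643
gripper_force: 30.0
```

>>> servo_tool([
  [0,0,0.004],
  [0,0,0.008],
  [0,0,0.011],
  [0,0,0.014],
  [0,0,0.014],
], spin=[0,0,0,0,0], grip=[1,1,1,1,1])

```text
time_s: 8.2
tcp_pos: [0.5499, -0.1123, 0.0912]
ee_rot: [[-0.907, 0.421, 0.001], [0.421, 0.907, -0.0], [-0.001, -0.0, -1.0]]
wrist_force: [-2.1, 1.4, 5.4]
gripper_width: 0.637
gripper_force: 30.0
```

The pad is in contact with about 8 N of spring force and no side jam. I'll press on gently.

>>> servo_tool([
  [0,0,0.002],
  [0,0,0.004],
  [0,0,0.006],
  [0,0,0.007],
  [0,0,0.007],
], spin=[0,0,0,0,0], grip=[1,1,1,1,1])

```text
time_s: 8.62
tcp_pos: [0.55, -0.1123, 0.085]
ee_rot: [[-0.907, 0.42, 0.001], [0.42, 0.907, -0.0], [-0.001, 0.0, -1.0]]
wrist_force: [-3.4, 1.0, 8.5]
gripper_width: 0.638
gripper_force: 30.0
```

```bash
cat > chk.py <<'E'
from w import *
R=np.array(s["ee_rot"]);T=(P-np.array(s["tcp_pos"]))@R
for n,a,z,rr in(("top",-.03,-.0,.022),("flange",.022,.034,.046)):
    q=T[ok&(np.hypot(T[...,0],T[...,1])<rr)&(T[...,2]>a)&(T[...,2]<z)]
    if len(q): print(n,len(q),np.median(q[:,2]),cv2.minEnclosingCircle(q[:,:2].astype(np.float32)))
print(s["tcp_pos"],s["wrist_force"],s["moment"])
E
python3 chk.py
```

```text
top 3040 -0.011224502556727502 ((-4.498940324992873e-05, -2.0996631064917892e-06), 0.02206447534263134)
flange 4906 0.028787354398170935 ((0.0016149623552337289, 0.00028525106608867645), 0.045776110142469406)
[ 0.55   -0.1123  0.085 ] [-3.4295  1.0442  8.4935] [0.2914 1.0311 0.0253]
```

>>> servo_tool([
  [0,0,0.001],
  [0,0,0.002],
  [0,0,0.003],
  [0,0,0.003],
  [0,0,0.003],
], spin=[0,0,0,0,0], grip=[1,1,1,1,1])

```text
time_s: 9.08
tcp_pos: [0.55, -0.1124, 0.0824]
ee_rot: [[-0.907, 0.42, 0.001], [0.42, 0.907, -0.0], [-0.001, 0.0, -1.0]]
wrist_force: [-3.5, 1.1, 8.8]
gripper_width: 0.639
gripper_force: 30.0
```

>>> servo_tool([
  [0,0,0.001],
  [0,0,0.001],
  [0,0,0.001],
  [0,0,0.001],
  [0,0,0.001],
], spin=[0,0,0,0,0], grip=[1,1,1,1,1])

```text
time_s: 9.5
tcp_pos: [0.55, -0.1123, 0.0818]
ee_rot: [[-0.907, 0.42, 0.001], [0.42, 0.907, -0.0], [-0.001, 0.0, -1.0]]
wrist_force: [-5.4, 1.2, 11.5]
gripper_width: 0.64
gripper_force: 30.0
```

>>> servo_tool([
  [0,0,0.0005],
  [0,0,0.001],
  [0,0,0.001],
  [0,0,0.001],
  [0,0,0.001],
], spin=[0,0,0,0,0], grip=[1,1,1,1,1])

```text
time_s: 9.92
tcp_pos: [0.55, -0.1123, 0.0817]
ee_rot: [[-0.908, 0.42, 0.002], [0.42, 0.908, -0.001], [-0.002, 0.0, -1.0]]
wrist_force: [-6.8, 2.7, 16.4]
gripper_width: 0.637
gripper_force: 30.0
```

>>> servo_tool([
  [0,0,0.0005],
  [0,0,0.001],
  [0,0,0.001],
  [0,0,0.001],
  [0,0,0.001],
], spin=[0,0,0,0,0], grip=[1,1,1,1,1])

```text
time_s: 10.33
tcp_pos: [0.55, -0.1123, 0.0817]
ee_rot: [[-0.908, 0.42, 0.002], [0.42, 0.908, -0.001], [-0.002, -0.0, -1.0]]
wrist_force: [-7.9, 3.7, 21.9]
gripper_width: 0.637
gripper_force: 30.0
```

```bash
python3 chk.py
```

```text
top 3044 -0.01130221782108441 ((-3.074986670981161e-05, 2.31281610467704e-05), 0.022048959508538246)
flange 5514 0.028724125462776053 ((-4.802962848771131e-06, 4.281693577468104e-07), 0.04607916250824928)
[ 0.55   -0.1123  0.0817] [-7.8805  3.6991 21.8583] [ 0.8931  2.5025 -0.0605]
```

The flange is hard against the ring: the cup top is at 0.093 m (50 + 43 mm) and the TCP no longer moves. Wrist force is 22 N, so about 12 N is on the ring. There is no slip or tilt, so I'll hand in.

```bash
python3 -c "
from station import *
s=sense();print(s['time_s'],s['wrist_force'],s['gripper_force']);print(finish_job())"
```

```text
10.3833 [-8.65839681  2.50220489 22.10664228] 29.999987584149626
the job is handed in; nothing more can be done
None
```

I handed the job in at 10.4 s with the flanged cup still gripped, mouth down over the pad, and its flange pressed on the ring with an estimated 12 N; the hand-in returned no pass or fail result.

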